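Hold the porch deck to the village cottage, hinge holes in line

ROBOT

A 6-joint arm with a two-finger parallel gripper is mounted at the origin on the work surface. World frame = base frame: x ahead of the robot, y to its left, z up, the work surface at z = 0. Lengths are in m, angles in rad, forces in N, time in s.
With the tool pointing down it reaches from about 0.25 to 0.775 m from the base axis. Payload 4 kg.
Tool frame: the origin (TCP) lies midway between the tips of the shut fingers; the grasp point (between the pads) lies 19 mm behind it; z points along the fingers, x is the direction in which the jaws open and shut, and the axes are right-handed (so a half turn about z gives the same grasp; the last joint's range is limited). The gripper opens to 94 mm and grips with 3 to 60 N. Pads are 16 mm wide; open, the fingers measure 119 mm over their backs; the gripper's body (75 mm by 177 mm) begins 78 mm behind the grasp point.
Start: joints at [1.104, 0.087, 1.371, -0, 1.684, -0.103], TCP at [0.196, 0.514, 0.206] pointing down, gripper open.
Joint ranges: [-3.1, 3.1], [-0.76, 2.03], [0.27, 2.55], [-1.08, 4.22], [0.17, 2.65], [-2.57, 2.57]. Speed limits (rad/s): [2.79, 2.79, 3.14, 3.14, 3.14, 3.14].

INTERFACE

Orientations are given as [roll, pitch, yaw] about the fixed x, y, z axes, in that order (R = Rz(yaw) Ry(pitch) Rx(roll)).
In Python, from bench import * gives the robot as it stands.
- The arm moves only by the tool send_rows, never from a script. Its argument "rows" is one flat list of numbers, 7 for each row, row after row: the shift along the world's x, y, z in mm, then the turn, a rotation vector about the world's x, y, z in degrees, then the opening, from 0 (shut) to 1 (fully open). A call has exactly 8 rows; each row shifts and turns the commanded pose from where the row before left it; what a row does not reach is not made up. A row lasts 1/8 s, in which the tool goes at most 62.5 mm and 10.7 degrees, less where a joint would pass 70% of its speed; a pose out of reach is approached as far as the arm can. A call is refused whole if a number of a shift passes 62.5 or a number of a turn 10.7, either way. A call with a gripper value outside its range is refused whole. The fingers move at their own pace and stop on an object; the grip force is fixed at half the most. Time passes only in rows, so rows that do not move let the fingers close, or fill a call up. It gives the time, the measured TCP pose, the force and the opening at its end, in the units of the state.
- get_obs(): the state, without advancing time (a new reading comes with each control period).
- snapshot(name): name is "scene" or "top" or "wrist"; returns a dict with "color" (420x560x3 uint8, red, green, blue), "intrinsics" (3x3 intrinsics, pixels), "distortion" ([k1, k2, p1, p2, k3] as OpenCV has them; the pictures are not rectified), "rvec" (rotation vector, rad) and "tvec" (3), from world to camera coordinates, as OpenCV has them; the wrist camera has in their place "T_tool_cam" (4x4, takes a point from camera to tool coordinates, whose origin is the TCP and whose axes are the tool frame's). Camera axes: x right, y down, z forward; pixel columns grow to the right and rows downward; lengths in m; the calibration is good to about 2 mm. A picture is of the moment at which its call begins: read the wrist's pose just before it. There is no depth.
- close_job(): hands the job in, once; it reports no verdict.
The state is a dict: "time": time; "joint_positions": joint angles; "qvel": joint speeds; "joint_torque": joint torques, N m; "tool_pos": TCP position; "ee_rot": TCP orientation; "wrist_force": force on the tool from outside, world axes, zero at the start; "wrist_torque": the same for the moment, N m; "width": finger opening in m.
Only numpy, scipy, OpenCV 4.12 (cv2) and the standard library are available. Lean on these libraries where they do the work, as an engineer would, in place of code of your own. Each camera call takes 0.05 s, during which the arm holds its last target.

TASK

Turn the black knob beside the little village cottage clockwise (seen from above) until it clicks over past its detent to its far stop and stays there, so that the brass hinge pin is drawn out of the gap in the hinge. Then pick up the loose wooden porch deck by its green planter and bring its round knuckle down between the two knuckles on the cottage front, and hold it there, level, sticking straight out from the cottage, with the holes of all three knuckles in line, ready for me to shoot the pin back through. Finish while still holding the deck steadily in the air in that place, not leaning on the cottage, and leave the salt and pepper shakers, the small tree and the wine glass where they stand.

Things in the scene. Friction and masses are not known exactly. Their poses are not given: they have to be found in the camera images.
- gap (a point): Point on the cottage's hinge axis, midway between its two fixed knuckles, 60 mm above the table. y along the hinge axis, towards the knob; x into the cottage; z up. The fixed knuckles are pale wooden tubes, 28 mm outside, 18 mm bore, each 16 mm long, with a 40 mm gap between them (y -20 to +20 mm). The cottage wall starts at x = +20 mm; nothing lies below, above or before the gap.
- knob_grip (a point): Black knob on a dark housing (70 x 90 mm, top 80 mm up); its vertical axis is 135 mm from the gap along gap +y. Grip bar 44 mm long, 14 mm wide, on a round 44 mm skirt; the bar stands from 92 to 122 mm above the table. This point is on the knob's axis, 106 mm above the table. The bar lies along this point's x, which turns with the knob; at the start it is parallel to gap x.
- knob (a joint): Knob angle, rad: 0 at the start, 1.2 at the far stop; it grows clockwise seen from above. A spring detent (peak about 0.1 N m) pushes it back to 0 below 0.6 and snaps it on to 1.2 above 0.6; it stays at either end when let go.
- pin_tip (a point): Tip of the brass hinge pin, 6 mm thick, on the hinge axis. At knob 0 it reaches right across the gap (24 mm beyond its middle, at gap y = -24 mm) and blocks it; it slides with the knob, and at knob 1.2 the tip is inside the knuckle on the knob's side (gap y = +22 mm), leaving the gap free.
- deck: Loose porch deck, about 0.25 kg, lying flat on the table: brown board 106 x 110 x 14 mm (x -50 to +56, y -55 to +55 mm). Origin on the underside, below the middle of the planter; x points to its knuckle end, z up. A white kerb 6 mm high runs along the x = -45 mm edge. In place, its axes are parallel to gap's.
- planter (a point): Middle of the square green planter block that serves as the deck's grip: 32 x 32 mm, 42 mm tall, sides parallel to the deck's x and y, standing on the board (it begins 14 mm above the deck's underside); this point is half-way up, 35 mm above the underside. Axes as the deck's.
- deck_knuckle (a point): Centre of the bore of the deck's knuckle, a pale wooden tube 30 mm long along the deck's y, 28 mm outside, 18 mm bore: 80 mm along deck x from the planter's middle and 14 mm above the deck's underside (so 21 mm below the planter point). This point has to come to the gap point. Axes as the deck's.
- salt: White salt shaker with steel cap, 40 mm wide, 78 mm tall, origin under its foot. Leave alone.
- pepper: Dark pepper shaker with steel cap, 40 mm wide, 78 mm tall, origin under its foot. Leave alone.
- tree: Small green bottle-brush tree on a wooden foot, 66 mm wide, 136 mm tall, origin under its foot. Leave alone.
- glass: Stemmed wine glass, 74 mm wide, 160 mm tall, origin under its foot. Leave alone.
- cottage: Stone village cottage (walls 140 mm wide, snowy grey roof 127 mm tall) with its hinge knuckles and knob housing, fixed to the table. Its origin is on the table straight below the gap point; axes as gap's.
There are look-alikes about, which are no part of the job. Of the things that look like the deck, the middle-sized one is meant.

How it is judged:
By the outcome, as a careful person would: the job done as asked, in the order asked, and still so for the second after the job is handed in, while the arm keeps its last pose, push and grip.
It also fails if it takes over 51 s, if anything falls off the work surface, if the arm or the gripper's body presses on something with over 40 N, if the wrist force passes 120 N, or if a joint passes its speed limit or range.

## Working session

There is one attempt and no reset: what is moved stays moved. The work goes in short steps, Python scripts to look and compute and a tool call to move; the robot and the scene stay as the last step left them, time stands still between calls to the robot, and variables do not carry over. Pictures are saved under pics/ and viewed, and the job is handed in when it is done.

Besides the shell and the picture viewer there is one more tool, called after "Call:" as a command line: name --argument value ..., lists and objects as JSON in quotes. send_rows: Moves the arm, as the interface text tells. Its arguments: {"type":"object","properties":{"rows":{"type":"array","items":{"type":"number"}}},"required":["rows"]}

```bash
ls; mkdir -p pics; python3 - <<'E'
from bench import *
import cv2
for n in ["scene","top","wrist"]:
    s=snapshot(n); cv2.imwrite(f"pics/{n}0.png",s["color"][:,:,::-1])
    import pickle; pickle.dump(s,open(f"{n}0.pkl","wb"))
    print(n,s["intrinsics"].tolist(),s["distortion"],s.get("rvec"),s.get("tvec"),s.get("T_tool_cam"))
print(get_obs())
E
```

```text
pics
scene [[414.71588743954567, 0.0, 283.48690597022915], [0.0, 414.71588743954567, 205.01978104636862], [0.0, 0.0, 1.0]] [0.02745877 0.         0.         0.         0.        ] [ 1.59247037  1.65269583 -0.87766101] [ 0.02643092 -0.26421359  1.51308256] None
top [[416.5855253596581, 0.0, 282.86511078075046], [0.0, 416.5855253596581, 210.14179744343494], [0.0, 0.0, 1.0]] [-0.07593237  0.          0.          0.          0.        ] [ 2.16654292 -2.10874459  0.16637602] [-0.03753338  0.5904945   1.05505315] None
wrist [[336.3725402607907, 0.0, 279.1592337814473], [0.0, 336.3725402607907, 211.8532231157055], [0.0, 0.0, 1.0]] [-0.0660578  0.         0.         0.         0.       ] None None [[ 9.99999503e-01 -2.45779005e-04  9.66712862e-04 -1.74078375e-04]
 [ 1.66310494e-05  9.73141064e-01  2.30209620e-01 -6.70644729e-02]
 [-9.97328675e-04 -2.30209490e-01  9.73140584e-01 -1.78990504e-01]
 [ 0.00000000e+00  0.00000000e+00  0.00000000e+00  1.00000000e+00]]
{'time': 0.15, 'joint_positions': array([ 1.10390989e+00,  8.78046943e-02,  1.37185140e+00, -2.79904445e-06,
        1.68358009e+00, -1.03090667e-01]), 'qvel': array([-0.00021674, -0.00171864, -0.00341481, -0.00093574,  0.0001911 ,
        0.00071604]), 'joint_torque': array([ 2.06280951e-03, -3.40644336e+01, -3.02792430e+01,  7.18871411e-02,
        3.05254839e-02, -1.19923739e-04]), 'tool_pos': array([0.19552481, 0.51364902, 0.20459066]), 'ee_rot': array([-3.14142629e+00,  1.63509069e-03,  1.20700038e+00]), 'wrist_force': array([-0.82266501, -0.03745491,  0.87150757]), 'wrist_torque': array([-0.00966026,  0.01041652,  0.01552931]), 'width': 0.09409961742787337}
```

View pics/scene0.png

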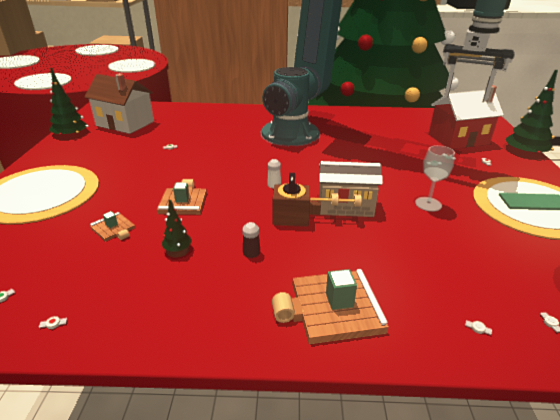

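View pics/top0.png

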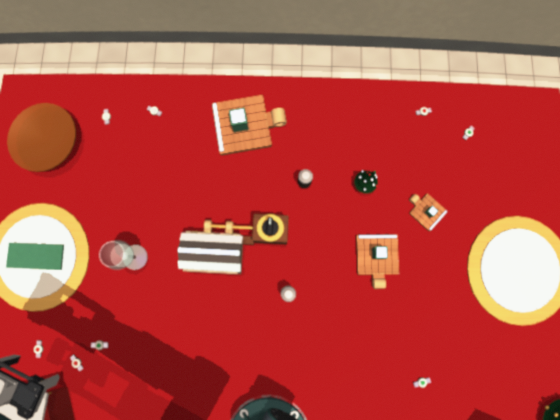

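View pics/wrist0.png

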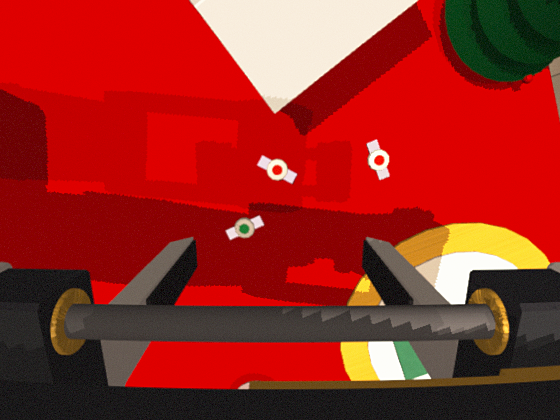

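The pictures show the cottage at top (210,252), its knuckles at (208,227) and (229,227), and the knob at (270,227). There are three deck-like boards at top (242,125), (378,256) and (429,211). I'll measure all three before choosing.

```bash
cat > h.py <<'E'
import numpy as np, cv2, pickle
from scipy.spatial.transform import Rotation as Ro
def cam(s,obs=None):
    if s.get("rvec") is not None:
        R=cv2.Rodrigues(np.array(s["rvec"],float))[0]; t=np.array(s["tvec"],float).ravel()
        return R.T, -R.T@t
    Rt=Ro.from_euler('xyz',obs["ee_rot"]).as_matrix(); T=np.array(s["T_tool_cam"])
    return Rt@T[:3,:3], Rt@T[:3,3]+obs["tool_pos"]
def ray(s,uv,obs=None):
    R,c=cam(s,obs)
    p=cv2.undistortPoints(np.array(uv,float).reshape(-1,1,2),s["intrinsics"],s["distortion"]).reshape(-1,2)
    return c,(R@np.c_[p,np.ones(len(p))].T).T
def plane(s,uv,z,obs=None):
    c,d=ray(s,uv,obs); return c+d*((z-c[2])/d[:,2])[:,None]
def proj(s,P,obs=None):
    R,c=cam(s,obs); q=(np.array(P,float).reshape(-1,3)-c)@R
    return cv2.projectPoints(q,np.zeros(3),np.zeros(3),s["intrinsics"],s["distortion"])[0].reshape(-1,2)
def tri(sa,ua,sb,ub):
    ca,da=ray(sa,ua);cb,db=ray(sb,ub);da=da[0]/np.linalg.norm(da[0]);db=db[0]/np.linalg.norm(db[0])
    A=np.c_[da,-db];x=np.linalg.lstsq(A,cb-ca,rcond=None)[0];p=ca+da*x[0];q=cb+db*x[1]
    return (p+q)/2,np.linalg.norm(p-q)
E
python3 - <<'E'
from h import *
s=pickle.load(open("top0.pkl","rb")); im=s["color"][:,:,::-1].copy()
hsv=cv2.cvtColor(im,cv2.COLOR_BGR2HSV)
m=((hsv[...,0]>4)&(hsv[...,0]<25)&(hsv[...,1]>80)&(hsv[...,2]>90)).astype(np.uint8)
c,_=cv2.findContours(m,0,2)
for k in c:
    if cv2.contourArea(k)>150:
        r=cv2.minAreaRect(k); b=cv2.boxPoints(r); w=plane(s,b,0.014)
        print(np.round(r[0]),np.round(r[1]),round(r[2],1),np.linalg.norm(w[0]-w[1]).round(3),np.linalg.norm(w[1]-w[2]).round(3),w.mean(0).round(3))
a=cv2.resize(im[180:320,160:460],None,fx=2.6,fy=2.6,interpolation=cv2.INTER_CUBIC); cv2.imwrite("pics/topc.png",a)
s=pickle.load(open("scene0.pkl","rb")); im=s["color"][:,:,::-1].copy()
a=cv2.resize(im[150:270,80:400],None,fx=2.5,fy=2.5,interpolation=cv2.INTER_CUBIC); cv2.imwrite("pics/scenec.png",a)
E
```

```text
[377. 262.] [53. 42.] 90.0 0.115 0.142 [ 0.464 -0.278  0.014]
[513. 270.] [110.  92.] 90.0 0.27 0.304 [ 0.45  -0.658  0.014]
[237. 239.] [ 45. 104.] 84.1 0.284 0.123 [0.516 0.1   0.014]
[ 44. 257.] [108.  89.] 90.0 0.265 0.294 [0.451 0.634 0.014]
[424. 208.] [36. 28.] 41.6 0.081 0.099 [ 0.612 -0.409  0.014]
[ 41. 137.] [68. 68.] 90.0 0.213 0.206 [0.794 0.686 0.014]
[250. 123.] [53. 72.] 80.3 0.206 0.16 [0.845 0.078 0.014]
```

View pics/topc.png

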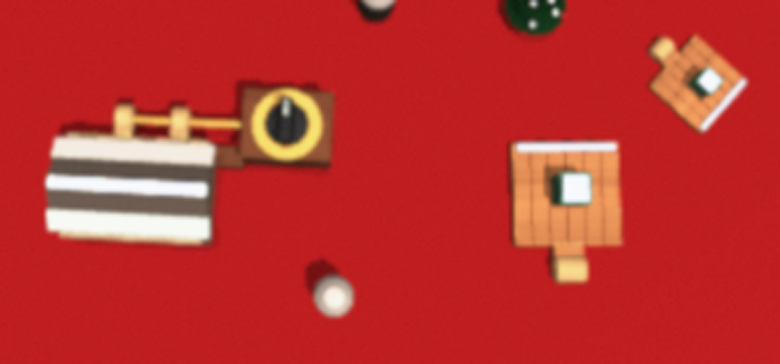

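View pics/scenec.png

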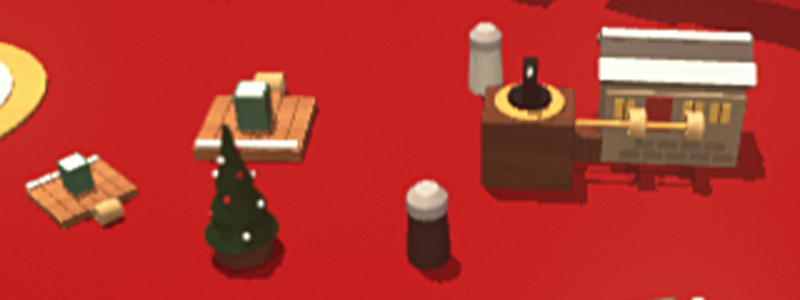

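Top view shows three boards: big at (242,125), about 160 mm wide; middle at (378,256), 115 mm wide; small at (429,211), about 81 mm wide. The middle one at (378,256) matches the 106 x 110 mm deck, and the crop confirms it: planter near (382,250), kerb on the far side, knuckle at (380,283) facing the robot. Next I'll estimate the knob, gap and planter roughly.

```bash
python3 - <<'E'
from h import *
t=pickle.load(open("top0.pkl","rb")); s=pickle.load(open("scene0.pkl","rb"))
T=lambda x,y:(160+(x+.5)/2.6-.5,180+(y+.5)/2.6-.5); S=lambda x,y:(80+(x+.5)/2.5-.5,150+(y+.5)/2.5-.5)
print("knL",plane(t,[T(124,121)],.06),"knR",plane(t,[T(179,122)],.06)); 
print("skirt",plane(t,[T(287,124)],.092)); print("planter top",plane(t,[T(576,188)],.056))
print("tri knL",tri(t,T(124,121),s,S(694,124)),"knR",tri(t,T(179,122),s,S(637,123)))
print("skirt",tri(t,T(287,124),s,S(531,98)))
print("kerb ends",plane(t,[T(517,147),T(617,147)],.02)); print("deck knuck",plane(t,[T(571,269)],.028))
print("housing corners",plane(t,[T(243,83),T(333,91),T(329,165),T(240,155)],.08))
print("salt",plane(t,[T(335,297)],.078),"pep",plane(t,[(305,176)],.078),"tree",plane(t,[(366,182)],.1),"glass",plane(t,[(135,257)],0))
E
```

```text
knL [[0.54147503 0.1736921  0.06      ]] knR [[0.54201268 0.11841167 0.06      ]]
skirt [[0.53925128 0.00922937 0.092     ]]
planter top [[ 0.48681181 -0.27960725  0.056     ]]
tri knL (array([0.54119764, 0.17209078, 0.06140914]), np.float64(0.0026369532281357326)) knR (array([0.5417888 , 0.11644138, 0.06111867]), np.float64(0.0036077192521526743))
skirt (array([0.54003136, 0.00935871, 0.08530664]), np.float64(0.00020516998353118542))
kerb ends [[ 0.53000293 -0.22686339  0.02      ]
 [ 0.53259546 -0.33128365  0.02      ]]
deck knuck [[ 0.40649558 -0.28063622  0.028     ]]
housing corners [[ 0.58011732  0.05432039  0.08      ]
 [ 0.57454525 -0.03458794  0.08      ]
 [ 0.50157313 -0.0325367   0.08      ]
 [ 0.50895662  0.05455316  0.08      ]]
salt [[ 0.37496382 -0.04160562  0.078     ]] pep [[ 0.67789343 -0.0769071   0.078     ]] tree [[ 0.66121131 -0.23187344  0.1       ]] glass [[0.4578734  0.38008007 0.        ]]
```

Triangulation agrees with the sizes given: gap about (0.5415, 0.145, 0.060), knob about (0.540, 0.010), 135 mm apart. Gap x points to world −x. I'll move towards the knob and measure with the wrist camera on the way.

Call:
send_rows --rows '[34, -50, 12, 0, 0, 2.6, 0.5, 34, -50, 12, 0, 0, 2.6, 0.5, 34, -50, 10, 0, 0, 2.6, 0.5, 34, -50, 10, 0, 0, 2.6, 0.5, 34, -50, 0, 0, 0, 2.6, 0.5, 34, -50, 0, 0, 0, 2.6, 0.5, 34, -50, 0, 0, 0, 2.6, 0.5, 34, -50, 0, 0, 0, 2.6, 0.5]'

```text
time: 1.15
tool_pos: [0.4684, 0.1122, 0.2493]
ee_rot: [3.142, -0.0, 1.571]
wrist_force: [0.5, 0.5, -0.3]
width: 0.0469
```

Call:
send_rows --rows '[10, -40, 0, 0, 0, 0, 0.5, 10, -30, 0, 0, 0, 0, 0.5, 10, -30, 0, 0, 0, 0, 0.5, 0, 0, 0, 0, 0, 0, 0.5, 0, 0, 0, 0, 0, 0, 0.5, 0, 0, 0, 0, 0, 0, 0.5, 0, 0, 0, 0, 0, 0, 0.5, 0, 0, 0, 0, 0, 0, 0.5]'

```text
time: 2.15
tool_pos: [0.4976, 0.0146, 0.2496]
ee_rot: [3.141, -0.0, 1.571]
wrist_force: [0.7, -0.8, 0.2]
width: 0.047
```

```bash
cat > w.py <<'E'
from bench import *
from h import *
import sys
n=sys.argv[1]
o=get_obs(); s=snapshot("wrist"); pickle.dump((s,o),open(n+".pkl","wb")); cv2.imwrite(f"pics/{n}.png",s["color"][:,:,::-1])
print(o["time"],o["tool_pos"].round(4),o["ee_rot"].round(4),o["width"],o["wrist_force"].round(2),o["joint_positions"].round(3))
E
python3 w.py w1
```

```text
2.15 [0.4976 0.0146 0.2496] [ 3.1413e+00 -1.0000e-04  1.5710e+00] 0.046989715251806626 [ 0.71 -0.75  0.18] [-0.085 -0.034  1.408  0.     1.767 -1.656]
```

View pics/w1.png

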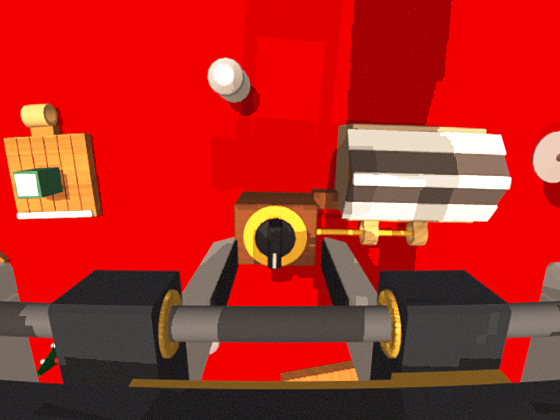

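The wrist view shows the knob at (275,237), its bar along world x, the two knuckles near (370,233) and (416,233) with the pin across them, and the deck at left (50,170).

```bash
python3 - <<'E'
from h import *
s,o=pickle.load(open("w1.pkl","rb")); im=s["color"][:,:,::-1].copy()
cv2.imwrite("pics/w1a.png",cv2.resize(im[180:280,220:450],None,fx=3.4,fy=3.4,interpolation=cv2.INTER_CUBIC))
cv2.imwrite("pics/w1b.png",cv2.resize(im[90:230,0:120],None,fx=4,fy=4,interpolation=cv2.INTER_CUBIC))
for x in (0.5400,):
  print(proj(s,[[x,.0095,.092],[x+.022,.0095,.122],[x-.022,.0095,.122],[.5415,.145-.02,.06],[.5415,.165,.06]],o))
E
```

```text
[[273.92879265 239.34883424]
 [273.58611659 270.25479071]
 [273.40447085 227.02723229]
 [374.84623181 231.78638799]
 [409.02431613 231.68653301]]
```

View pics/w1a.png

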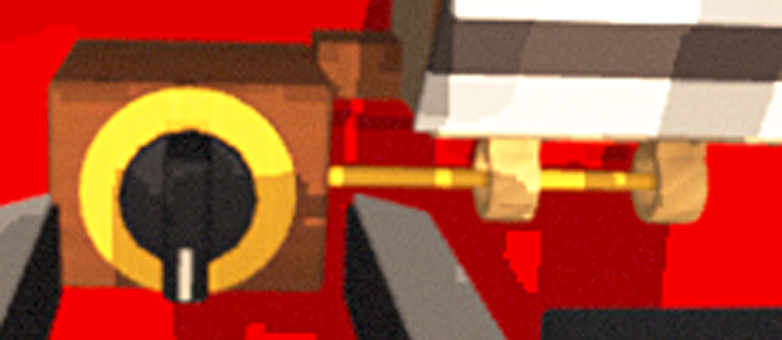

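View pics/w1b.png

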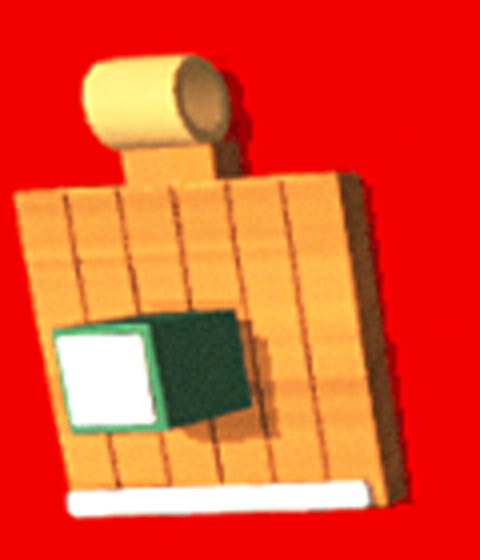

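Call:
send_rows --rows '[20, -5, -20, 0, 0, 0, 0.5, 20, 0, -30, 0, 0, 0, 0.5, 0, 0, -40, 0, 0, 0, 0.5, 0, 0, -40, 0, 0, 0, 0.5, 0, 0, -23, 0, 0, 0, 0.5, 0, 0, 0, 0, 0, 0, 0.5, 0, 0, 0, 0, 0, 0, 0.0, 0, 0, 0, 0, 0, 0, 0.0]'

```text
time: 3.2
tool_pos: [0.5389, 0.0089, 0.0984]
ee_rot: [3.138, 0.0, 1.57]
wrist_force: [0.2, -0.3, -0.0]
width: 0.0305
```

Call:
send_rows --rows '[0, 0, 0, 0, 0, 0, 0.0, 0, 0, 0, 0, 0, 0, 0.0, 0, 0, 0, 0, 0, 0, 0.0, 0, 0, 0, 0, 0, 0, 0.0, 0, 0, 0, 0, 0, 0, 0.0, 0, 0, 0, 0, 0, 0, 0.0, 0, 0, 0, 0, 0, 0, 0.0, 0, 0, 0, 0, 0, 0, 0.0]'

```text
time: 4.2
tool_pos: [0.5383, 0.0099, 0.0975]
ee_rot: [3.14, -0.002, 1.57]
wrist_force: [-0.9, 3.9, 4.9]
width: 0.0139
```

```bash
python3 w.py w2
```

```text
4.2 [0.5383 0.0099 0.0975] [ 3.1399e+00 -1.7000e-03  1.5702e+00] 0.013901804642917332 [-0.86  3.89  4.92] [-0.088  0.107  1.566  0.002  1.467 -1.659]
```

View pics/w2.png

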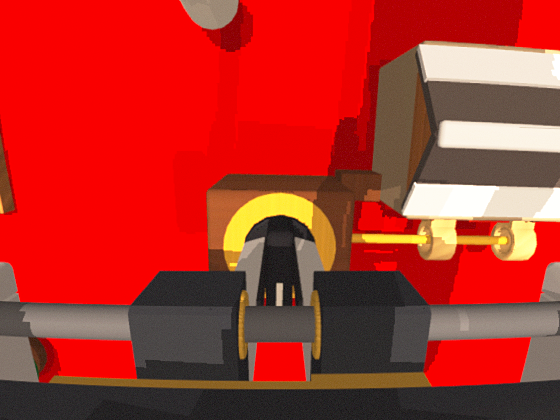

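The picture shows the bar between the fingers at (280,290), and the opening reads 13.9 mm, the bar's width. Now I'll turn it clockwise.

Call:
send_rows --rows '[0, 0, 0, 0, 0, -8, 0, 0, 0, 0, 0, 0, -9, 0, 0, 0, 0, 0, 0, -9, 0, 0, 0, 0, 0, 0, -9, 0, 0, 0, 0, 0, 0, -9, 0, 0, 0, 0, 0, 0, -9, 0, 0, 0, 0, 0, 0, -9, 0, 0, 0, 0, 0, 0, -7, 0]'

```text
time: 5.25
tool_pos: [0.5395, 0.0115, 0.0975]
ee_rot: [-3.139, -0.006, 0.363]
wrist_force: [3.7, 8.2, 4.4]
width: 0.0135
```

```bash
python3 w.py w3
```

```text
5.25 [0.5395 0.0115 0.0975] [-3.1389 -0.006   0.3631] 0.013514276413745483 [3.68 8.17 4.37] [-0.087  0.107  1.565  0.005  1.465 -0.451]
```

View pics/w3.png

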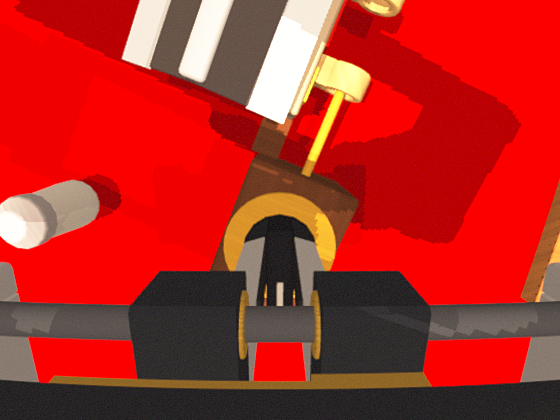

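The knob has been turned 1.207 rad and the pin looks drawn back. I'll release, rise, and check that it stays.

Call:
send_rows --rows '[0, 0, 0, 0, 0, 0, 0.35, 0, 0, 0, 0, 0, 0, 0.35, 0, 0, 0, 0, 0, 0, 0.35, 0, 0, 20, 0, 0, 0, 0.35, 0, 0, 50, 0, 0, 0, 0.35, 0, 0, 60, 0, 0, -7, 0.6, -10, 20, 60, 0, 0, -7, 0.6, -10, 20, 0, 0, 0, -7, 0.6]'

```text
time: 6.3
tool_pos: [0.5199, 0.0482, 0.2916]
ee_rot: [3.141, -0.012, -0.006]
wrist_force: [-0.3, -0.1, -0.4]
width: 0.0556
```

Call:
send_rows --rows '[0, 35, 0, 0, 0, 0, 0.6, 0, 35, 0, 0, 0, 0, 0.6, 0, 0, 0, 0, 0, 0, 0.6, 0, 0, 0, 0, 0, 0, 0.6, 0, 0, 0, 0, 0, 0, 0.6, 0, 0, 0, 0, 0, 0, 0.6, 0, 0, 0, 0, 0, 0, 0.6, 0, 0, 0, 0, 0, 0, 0.6]'

```text
time: 7.3
tool_pos: [0.518, 0.1182, 0.2851]
ee_rot: [3.142, -0.0, -0.001]
wrist_force: [-0.0, 0.0, -0.1]
width: 0.0567
```

```bash
python3 w.py w4; python3 - <<'E'
from bench import *
from h import *
for n in ("top","scene"):
    s=snapshot(n); pickle.dump(s,open(n+"1.pkl","wb")); im=s["color"][:,:,::-1]
    a=im[180:320,160:460] if n=="top" else im[150:270,80:400]
    cv2.imwrite(f"pics/{n}1.png",cv2.resize(a,None,fx=2.5,fy=2.5,interpolation=cv2.INTER_CUBIC))
E
```

```text
7.3 [0.518  0.1182 0.2851] [ 3.1415e+00 -1.0000e-04 -1.2000e-03] 0.0567402062662113 [-0.03  0.03 -0.06] [ 0.118  0.044  1.261 -0.     1.837  0.119]
```

View pics/w4.png

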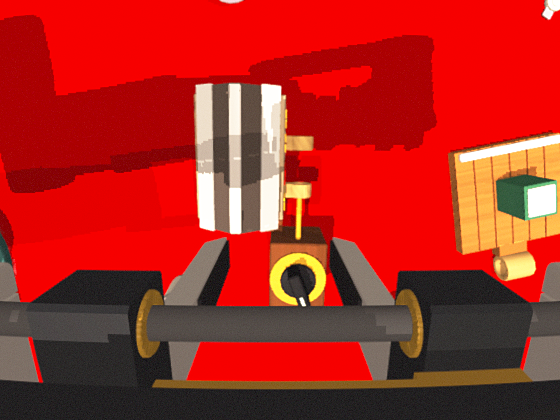

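View pics/scene1.png

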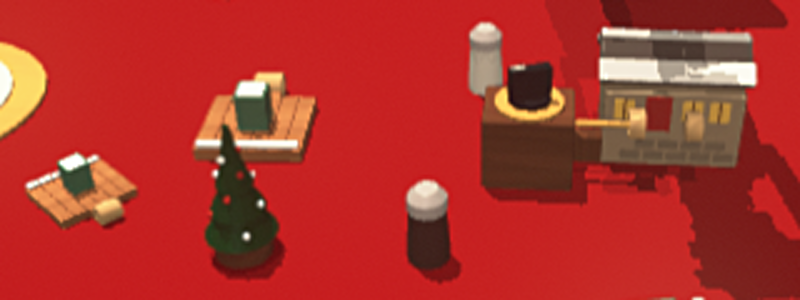

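The gap between the knuckles is now empty, the pin ends at the knob-side knuckle, and the knob stays turned. I'll measure the gap from this close overhead wrist view, where the knuckles are at about (300,190) and (300,143).

```bash
python3 - <<'E'
from h import *
s,o=pickle.load(open("w4.pkl","rb")); im=s["color"][:,:,::-1].copy()
print(cam(s,o)[1])
a=cv2.resize(im[125:215,260:340],None,fx=6,fy=6,interpolation=cv2.INTER_CUBIC)
for k in range(0,90,10): cv2.putText(a,str(125+k),(0,k*6+4),0,.4,(255,255,255),1); cv2.line(a,(30,k*6),(40,k*6),(255,255,255),1)
for k in range(0,80,10): cv2.putText(a,str(260+k),(k*6-8,10),0,.4,(255,255,255),1);cv2.line(a,(k*6,12),(k*6,20),(255,255,255),1)
cv2.imwrite("pics/w4c.png",a)
G=np.array([.5405,.1465,.06])
print(proj(s,[G+[-.014,-.02,0],G+[.014,-.02,0],G+[.014,-.036,0],G+[0,-.02,.014],G+[0,-.036,.014],G+[.014,.02,0],G+[.014,.036,0],G+[0,.02,.014],G+[0,.036,.014]],o).round(1))
E
```

```text
[0.51738961 0.18474448 0.4640871 ]
[[286.7 182. ]
 [309.8 182. ]
 [309.6 195. ]
 [298.9 183.7]
 [298.8 197.2]
 [310.4 148.5]
 [310.7 134.8]
 [299.3 149.1]
 [299.5 134.8]]
```

View pics/w4c.png

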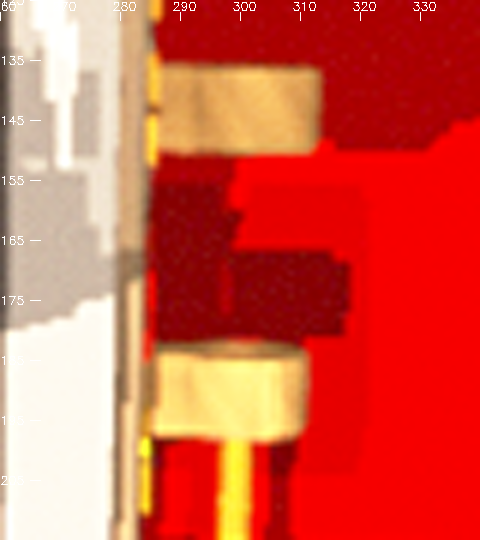

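```bash
python3 - <<'E'
from h import *
def show(name,s,o,uv,z):
    P=plane(s,uv,z,o); a=np.polyfit(P[:,1],P[:,0],1); r=P[:,0]-np.polyval(a,P[:,1])
    print(name,len(P),"dx/dy deg",np.degrees(np.arctan(a[0])).round(2),"rms mm",(r.std()*1e3).round(2),"x at y=.146",np.polyval(a,.146).round(4), "y rng",P[:,1].min().round(3),P[:,1].max().round(3))
# pin
for n,ax,box in (("w1",0,(315,360,220,245)),("w1",0,(378,408,222,245)),("w4",1,(285,312,200,226))):
    s,o=pickle.load(open(n+".pkl","rb")); hsv=cv2.cvtColor(s["color"],cv2.COLOR_RGB2HSV).astype(int)
    x0,x1,y0,y1=box; sub=hsv[y0:y1,x0:x1]
    m=(sub[...,0]>14)&(sub[...,0]<35)&(sub[...,1]>100)&(sub[...,2]>120)
    uv=[]
    if ax==0:
        for i in range(m.shape[1]):
            k=np.flatnonzero(m[:,i]); 
            if 2<=len(k)<9: uv.append((x0+i,y0+k.mean()))
    else:
        for i in range(m.shape[0]):
            k=np.flatnonzero(m[i]); 
            if 2<=len(k)<9: uv.append((x0+k.mean(),y0+i))
    if len(uv)>4: show(n+" pin",s,o,uv,.062)
# roof ridge white band / roof outer edge by gradient in w4, top
s,o=pickle.load(open("w4.pkl","rb")); g=cv2.cvtColor(s["color"],cv2.COLOR_RGB2GRAY).astype(float)
def edge(g,rng,lo,hi,sign,axis):
    out=[]
    for r in rng:
        v=g[r,lo:hi] if axis==1 else g[lo:hi,r]
        d=np.convolve(np.gradient(v),[.25,.5,.25],'same')*sign; k=int(np.argmax(d))
        if 0<k<len(d)-1:
            dd=(d[k-1]-d[k+1])/(2*(d[k-1]-2*d[k]+d[k+1])+1e-9); p=lo+k+dd
            out.append((p,r) if axis==1 else (r,p))
    uv=np.array(out); i=1 if axis==1 else 0
    for _ in range(3):
        f=np.polyfit(uv[:,i],uv[:,1-i],1); res=abs(uv[:,1-i]-np.polyval(f,uv[:,i])); uv=uv[res<max(.7,2*np.median(res))]
    return uv
show("w4 roof front edge",s,o,edge(s["color"][...,1].astype(float),range(92,225),272,290,-1,1),.1)
show("w4 ridge L",s,o,edge(s["color"][...,1].astype(float),range(95,225),222,236,1,1),.127)
show("w4 ridge R",s,o,edge(s["color"][...,1].astype(float),range(95,225),236,248,-1,1),.127)
s1,o1=pickle.load(open("w1.pkl","rb")); G=s1["color"][...,1].astype(float)
show("w1 front edge",s1,o1,edge(G,range(355,480),200,235,-1,0),.1)
t=pickle.load(open("top0.pkl","rb")); G=t["color"][...,1].astype(float)
show("top front edge",t,None,edge(G,range(186,236),226,240,1,0),.1)
show("top ridge a",t,None,edge(G,range(184,234),244,253,1,0),.127)
show("top ridge b",t,None,edge(G,range(184,234),250,260,-1,0),.127)
E
```

```text
w1 pin 44 dx/dy deg 1.42 rms mm 0.34 x at y=.146 0.5421 y rng 0.057 0.106
w1 pin 29 dx/dy deg 1.51 rms mm 0.28 x at y=.146 0.5421 y rng 0.128 0.161
w4 pin 26 dx/dy deg 1.16 rms mm 0.58 x at y=.146 0.542 y rng 0.073 0.105
w4 roof front edge 63 dx/dy deg 2.07 rms mm 0.55 x at y=.146 0.5226 y rng 0.091 0.223
w4 ridge L 130 dx/dy deg 1.57 rms mm 0.2 x at y=.146 0.4667 y rng 0.092 0.221
w4 ridge R 130 dx/dy deg 1.19 rms mm 0.07 x at y=.146 0.4787 y rng 0.092 0.221
w1 front edge 76 dx/dy deg 1.13 rms mm 0.2 x at y=.146 0.5181 y rng 0.116 0.215
top front edge 35 dx/dy deg 3.5 rms mm 0.72 x at y=.146 0.5199 y rng 0.103 0.219
top ridge a 50 dx/dy deg 1.33 rms mm 0.29 x at y=.146 0.48 y rng 0.096 0.216
top ridge b 50 dx/dy deg 1.27 rms mm 0.26 x at y=.146 0.4663 y rng 0.095 0.215
```

The hinge axis is consistent across views: gap about (0.542, 0.146), hinge line leaning 1.4°, and the knob checks out at 135 mm. On to the deck.

Call:
send_rows --rows '[-4, -48, 0, 0, 0, 0, 0.6, -4, -48, 0, 0, 0, 0, 0.6, -4, -48, -15, 0, 0, 0, 0.6, -4, -48, -15, 0, 0, 0, 0.6, -4, -48, -15, 0, 0, 0, 0.6, -4, -48, -15, 0, 0, 0, 0.6, -4, -48, -15, 0, 0, 0, 0.6, -4, -48, -10, 0, 0, 0, 0.6]'

```text
time: 8.45
tool_pos: [0.4855, -0.2668, 0.1993]
ee_rot: [-3.141, 0.0, -0.001]
wrist_force: [0.0, -0.1, 0.4]
width: 0.0564
```

Call:
send_rows --rows '[0, -15, -10, 0, 0, 0, 0.6, 0, 0, 0, 0, 0, 0, 0.6, 0, 0, 0, 0, 0, 0, 0.6, 0, 0, 0, 0, 0, 0, 0.6, 0, 0, 0, 0, 0, 0, 0.6, 0, 0, 0, 0, 0, 0, 0.6, 0, 0, 0, 0, 0, 0, 0.6, 0, 0, 0, 0, 0, 0, 0.6]'

```text
time: 9.45
tool_pos: [0.4859, -0.2804, 0.1901]
ee_rot: [-3.142, -0.0, -0.001]
wrist_force: [0.4, -0.6, 0.2]
width: 0.0566
```

```bash
python3 w.py w5
```

```text
9.45 [ 0.4859 -0.2804  0.1901] [-3.1416e+00 -0.0000e+00 -8.0000e-04] 0.05655065282442157 [ 0.42 -0.56  0.18] [-0.625  0.115  1.371  0.     1.656 -0.624]
```

View pics/w5.png

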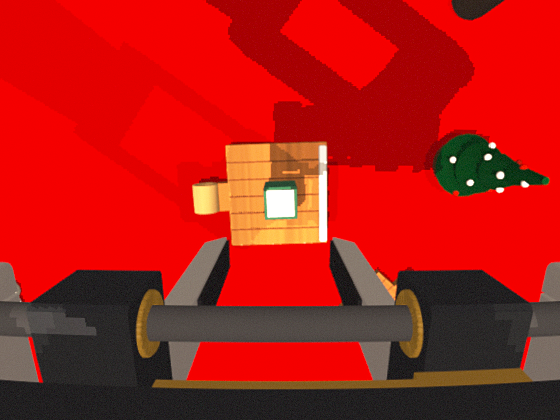

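The deck lies at (278,193), with its planter at (281,202), kerb at (323,193) and knuckle at (206,198).

```bash
python3 - <<'E'
from h import *
s,o=pickle.load(open("w5.pkl","rb")); c=s["color"].astype(int)
hsv=cv2.cvtColor(s["color"],cv2.COLOR_RGB2HSV).astype(int)
def rect(m,z,box,name):
    mm=np.zeros(m.shape,np.uint8); x0,x1,y0,y1=box; mm[y0:y1,x0:x1]=m[y0:y1,x0:x1]
    k=max(cv2.findContours(mm,0,1)[0],key=cv2.contourArea); r=cv2.minAreaRect(k); b=cv2.boxPoints(r); w=plane(s,b,z,o)
    print(name,np.round(r[0],1),np.round(r[1],1),r[2],"ctr",w.mean(0).round(4),"sides",np.linalg.norm(w[0]-w[1]).round(4),np.linalg.norm(w[1]-w[2]).round(4),"ang",np.degrees(np.arctan2(*(w[1]-w[0])[[1,0]])).round(1))
    return w
white=(hsv[...,1]<60)&(hsv[...,2]>150)
rect(white,.056,(255,305,175,225),"plwhite")
rect(white|((hsv[...,0]>55)&(hsv[...,0]<95)&(hsv[...,1]>40)),.056,(255,305,170,225),"planter")
rect(white,.02,(312,335,130,250),"kerb")
rect((hsv[...,0]>6)&(hsv[...,0]<30)&(hsv[...,2]>90),.014,(226,322,135,250),"board")
rect((hsv[...,0]>6)&(hsv[...,0]<30)&(hsv[...,2]>90),.024,(185,219,175,220),"knuck")
# lines
def fit(uv,z,name):
    P=plane(s,uv,z,o); a=np.polyfit(P[:,1],P[:,0],1); r=P[:,0]-np.polyval(a,P[:,1]); P=P[abs(r)<2*r.std()]; a=np.polyfit(P[:,1],P[:,0],1)
    print(name,"dx/dy deg",np.degrees(np.arctan(a[0])).round(2),"x@-.28",np.polyval(a,-.28).round(4))
fit([(312+np.flatnonzero(white[r,312:335]).mean(),r) for r in range(150,238)],.02,"kerbline")
br=(hsv[...,0]>6)&(hsv[...,0]<30)&(hsv[...,2]>90)
fit([(222+np.flatnonzero(br[r,222:260])[0],r) for r in list(range(148,180))+list(range(214,240))],.014,"boardfront")
im=s["color"][:,:,::-1]; cv2.imwrite("pics/w5c.png",cv2.resize(im[130:255,185:335],None,fx=5,fy=4.8,interpolation=cv2.INTER_CUBIC))
E
```

```text
plwhite [280. 203.] [28. 28.] 90.0 ctr [ 0.4861 -0.2792  0.056 ] sides 0.0264 0.0272 ang -0.0
planter [280.  199.5] [37. 32.] 90.0 ctr [ 0.4861 -0.276   0.056 ] sides 0.03 0.0358 ang -0.0
kerb [322.5 193.5] [95.  7.] 90.0 ctr [ 0.5311 -0.278   0.02  ] sides 0.0072 0.1019 ang 0.1
board [273.5 193. ] [104.  95.] 90.0 ctr [ 0.4792 -0.2788  0.014 ] sides 0.0986 0.1134 ang -0.1
knuck [205. 198.] [32. 26.] 90.0 ctr [ 0.4076 -0.2805  0.024 ] sides 0.0271 0.0341 ang -0.2
kerbline dx/dy deg -1.83 x@-.28 0.531
boardfront dx/dy deg -1.99 x@-.28 0.4306
```

View pics/w5c.png

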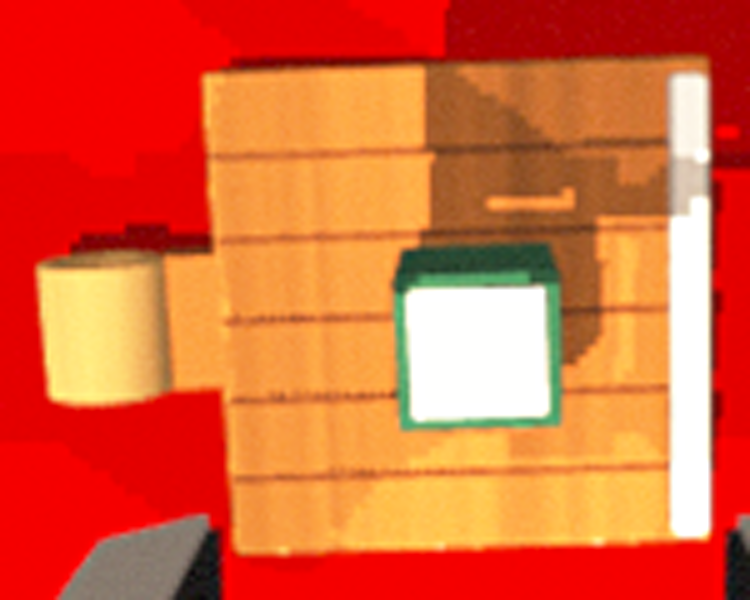

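The deck's axes are turned +1.9°, the planter centre is at (0.486, −0.2795), and the kerb is 45 mm from it, as it should be. Grasping with the jaws along x.

Call:
send_rows --rows '[0, 1, -40, 0, 0, 1.9, 0.6, 0, 0, -40, 0, 0, 0, 0.6, 0, 0, -40, 0, 0, 0, 0.6, 0, 0, -30, 0, 0, 0, 0.6, 0, 0, -17, 0, 0, 0, 0.6, 0, 0, 0, 0, 0, 0, 0.6, 0, 0, 0, 0, 0, 0, 0.6, 0, 0, 0, 0, 0, 0, 0.0]'

```text
time: 10.5
tool_pos: [0.487, -0.2802, 0.0249]
ee_rot: [3.14, -0.003, 0.032]
wrist_force: [0.8, 1.8, -1.0]
width: 0.0497
```

Call:
send_rows --rows '[0, 0, 0, 0, 0, 0, 0.0, 0, 0, 0, 0, 0, 0, 0.0, 0, 0, 0, 0, 0, 0, 0.0, 0, 0, 0, 0, 0, 0, 0.0, 0, 0, 0, 0, 0, 0, 0.0, 0, 0, 0, 0, 0, 0, 0.0, 0, 0, 0, 0, 0, 0, 0.0, 0, 0, 0, 0, 0, 0, 0.0]'

```text
time: 11.5
tool_pos: [0.4865, -0.2797, 0.0238]
ee_rot: [3.141, -0.001, 0.032]
wrist_force: [0.3, 0.5, 5.3]
width: 0.0314
```

```bash
python3 w.py w6
```

```text
11.5 [ 0.4865 -0.2797  0.0238] [ 3.1409e+00 -1.4000e-03  3.2500e-02] 0.031425506301086426 [0.32 0.5  5.3 ] [-0.623  0.216  1.595  0.     1.329 -0.656]
```

View pics/w6.png

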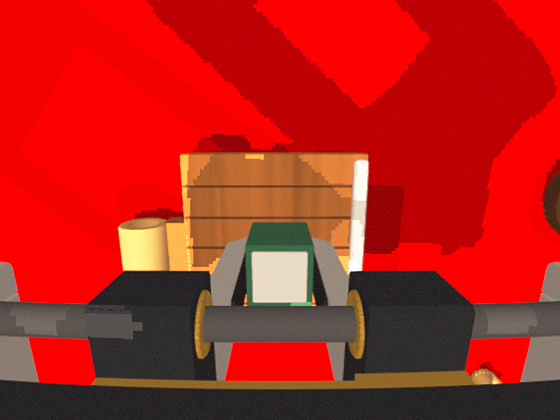

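Gripped: width 31.4 mm and the picture shows the planter between the fingers. Target TCP is about (0.622, 0.144, 0.070), turned −3.3°. I'll lift and carry it high.

Call:
send_rows --rows '[0, 0, 20, 0, 0, 0, 0, 0, 0, 40, 0, 0, 0, 0, 0, 0, 60, 0, 0, 0, 0, 0, 0, 60, 0, 0, 0, 0, 15, 40, 0, 0, 0, 0, 0, 15, 50, 0, 0, 0, 0, 0, 15, 50, 0, 0, 0, 0, 0, 15, 50, 0, 0, 0, 0, 0]'

```text
time: 12.55
tool_pos: [0.5449, -0.0879, 0.2004]
ee_rot: [-3.141, 0.005, 0.032]
wrist_force: [0.7, 0.2, -2.1]
width: 0.0321
```

Call:
send_rows --rows '[15, 50, 0, 0, 0, -1.1, 0, 15, 50, 0, 0, 0, -1.1, 0, 15, 50, 0, 0, 0, -1.1, 0, 15, 50, 0, 0, 0, 0, 0, 15, 34, 0, 0, 0, 0, 0, 0, 0, 0, 0, 0, 0, 0, 0, 0, 0, 0, 0, 0, 0, 0, 0, 0, 0, 0, 0, 0]'

```text
time: 13.55
tool_pos: [0.6205, 0.1431, 0.2024]
ee_rot: [3.141, 0.001, -0.027]
wrist_force: [0.3, -0.0, -4.2]
width: 0.0317
```

```bash
python3 w.py w7
```

```text
13.55 [0.6205 0.1431 0.2024] [ 3.1408e+00  1.3000e-03 -2.6900e-02] 0.03168422296308239 [ 0.34 -0.03 -4.19] [ 1.380e-01  2.840e-01  1.148e+00 -1.000e-03  1.711e+00  1.650e-01]
```

View pics/w7.png

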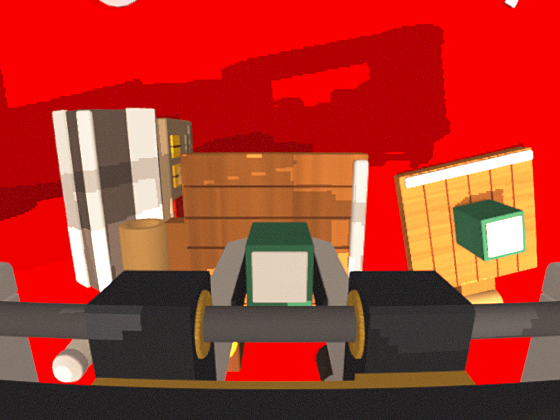

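The deck hangs unchanged in the grip, with the kerb and knuckle at the same pixels as before the lift. I'll lower it to hover just above the knuckles and check.

Call:
send_rows --rows '[1.5, 1, -30, 0, 0, 0.1, 0, 0, 0, -30, 0, 0, 0, 0, 0, 0, -17, 0, 0, 0, 0, 0, 0, 0, 0, 0, 0, 0, 0, 0, 0, 0, 0, 0, 0, 0, 0, 0, 0, 0, 0, 0, 0, 0, 0, 0, 0, 0, 0, 0, 0, 0, 0, 0, 0, 0]'

```text
time: 14.6
tool_pos: [0.6226, 0.1456, 0.1266]
ee_rot: [-3.141, -0.001, -0.023]
wrist_force: [0.9, 0.3, -3.2]
width: 0.0316
```

```bash
python3 w.py w8;  python3 - <<'E'
from bench import *
from h import *
for n,b in (("top",(170,270,160,300)),("scene",(130,240,250,400))):
    s=snapshot(n); pickle.dump(s,open(n+"2.pkl","wb")); im=s["color"][:,:,::-1]
    a=im[b[0]:b[1],b[2]:b[3]]
    cv2.imwrite(f"pics/{n}2.png",cv2.resize(a,None,fx=5,fy=5,interpolation=cv2.INTER_CUBIC))
E
```

```text
14.6 [0.6226 0.1456 0.1266] [-3.1415e+00 -9.0000e-04 -2.3400e-02] 0.03164046697876453 [ 0.89  0.33 -3.23] [ 0.141  0.311  1.264 -0.     1.566  0.164]
```

View pics/w8.png

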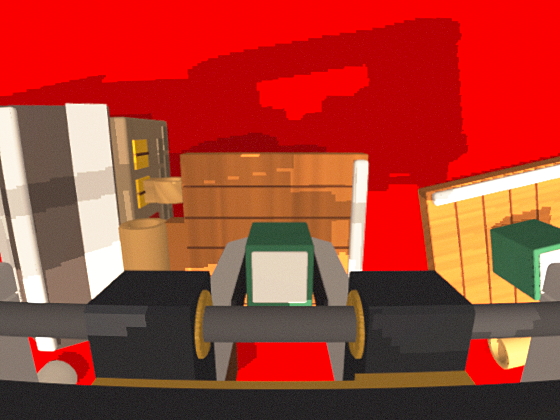

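View pics/scene2.png

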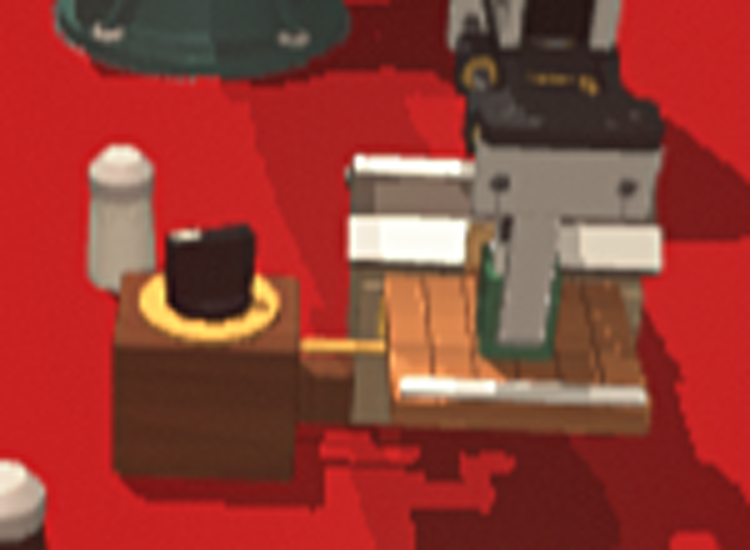

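View pics/top2.png

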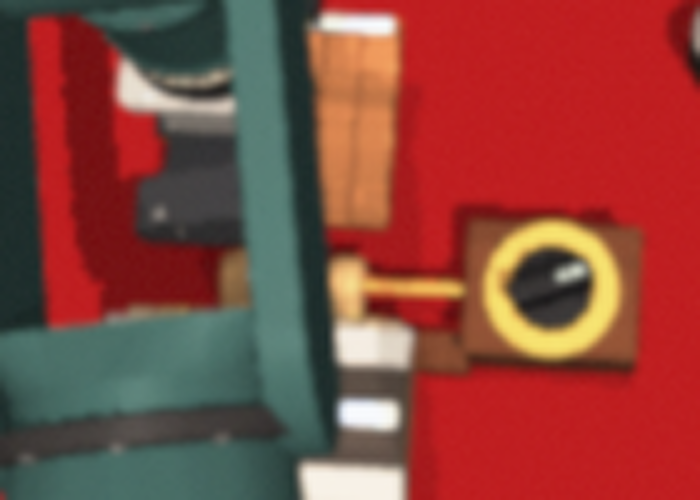

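The hover looks right: in the scene view the deck is above and in front of the hinge, and the far fixed knuckle is visible at wrist (165,190). I'll check the held knuckle and the far fixed knuckle against projected outlines in this same wrist view.

```bash
python3 - <<'E'
from h import *
from bench import get_obs
s,o=pickle.load(open("w8.pkl","rb")); im=s["color"][:,:,::-1].copy()
print(get_obs()["tool_pos"].round(4))
a=o["ee_rot"][2]; ex=np.array([-np.cos(a),-np.sin(a),0]); ey=np.array([np.sin(a),-np.cos(a),0]); ez=np.array([0,0,1.])
def tube(c,ex,ey,h0,h1):
    th=np.linspace(0,2*np.pi,40); return [c+ey*h+.014*(np.cos(t)*ex+np.sin(t)*ez) for h in (h0,h1) for t in th]
D=o["tool_pos"]+.08*ex+ez*(.014-.0238)
g=np.radians(-1.4); gx=np.array([-np.cos(g),-np.sin(g),0]); gy=np.array([np.sin(g),-np.cos(g),0]); G=np.array([.542,.146,.06])
f=4; crop=cv2.resize(im[140:290,60:240],None,fx=f,fy=f,interpolation=cv2.INTER_CUBIC)
for P,col in ((tube(D,ex,ey,-.015,.015),(255,0,0)),(tube(G,gx,gy,-.02,-.036),(0,255,0)),([D+gx*0],(255,0,255))):
    for u,v in proj(s,P,o): cv2.circle(crop,(int((u-60+.5)*f),int((v-140+.5)*f)),1,col,-1)
cv2.imwrite("pics/w8c.png",crop)
E
```

```text
[0.6225 0.1456 0.1261]
```

View pics/w8c.png

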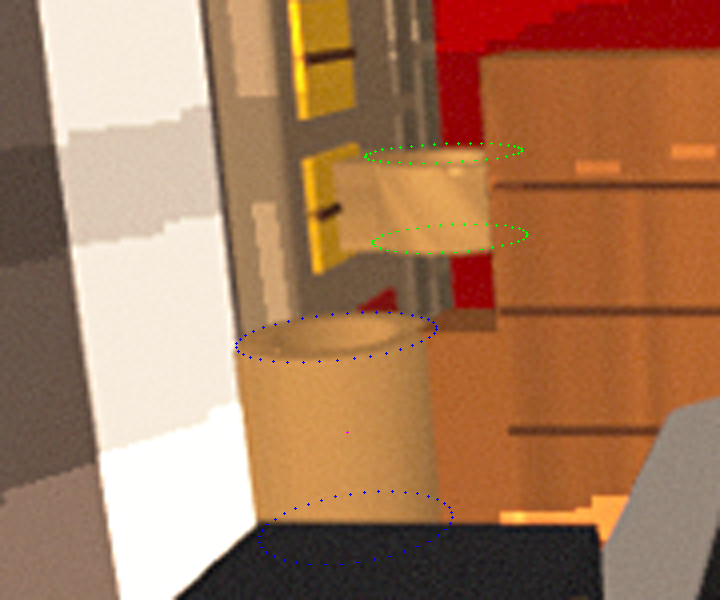

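Both outlines agree with the image to about 1 px. Shifting −0.5, −1.5 mm and lowering slowly, stopping part-way to check the force.

Call:
send_rows --rows '[-0.5, -1.5, 0, 0, 0, 0, 0, 0, 0, -8, 0, 0, 0, 0, 0, 0, -8, 0, 0, 0, 0, 0, 0, -8, 0, 0, 0, 0, 0, 0, -6, 0, 0, 0, 0, 0, 0, -6, 0, 0, 0, 0, 0, 0, 0, 0, 0, 0, 0, 0, 0, 0, 0, 0, 0, 0]'

```text
time: 15.75
tool_pos: [0.6222, 0.1441, 0.0904]
ee_rot: [-3.142, -0.001, -0.023]
wrist_force: [1.1, 0.4, -3.1]
width: 0.0318
```

```bash
python3 w.py w9
```

```text
15.75 [0.6222 0.1441 0.0904] [-3.1415e+00 -7.0000e-04 -2.3400e-02] 0.03177888260155935 [ 1.09  0.36 -3.11] [ 0.139  0.328  1.315 -0.     1.498  0.162]
```

View pics/w9.png

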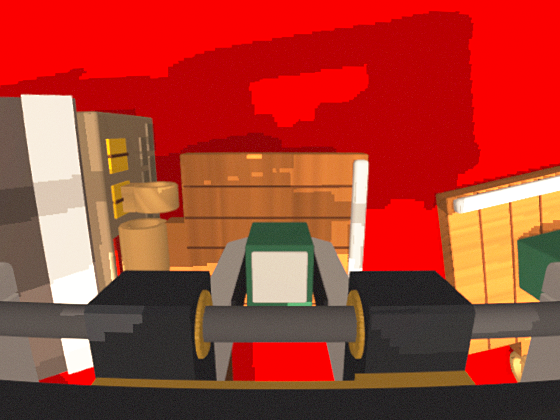

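No contact; the knuckle at (145,240) is dropping in just below the far knuckle at (150,195). Lowering the rest.

Call:
send_rows --rows '[0, 0, -5, 0, 0, 0, 0, 0, 0, -5, 0, 0, 0, 0, 0, 0, -5, 0, 0, 0, 0, 0, 0, -5.5, 0, 0, 0, 0, 0, 0, 0, 0, 0, 0, 0, 0, 0, 0, 0, 0, 0, 0, 0, 0, 0, 0, 0, 0, 0, 0, 0, 0, 0, 0, 0, 0]'

```text
time: 16.8
tool_pos: [0.6221, 0.1441, 0.0699]
ee_rot: [-3.142, -0.001, -0.023]
wrist_force: [-0.4, 0.3, -2.8]
width: 0.0317
```

```bash
python3 w.py w10;  python3 - <<'E'
from bench import *
from h import *
n,b="scene",(130,240,250,400)
s=snapshot(n); pickle.dump(s,open(n+"3.pkl","wb")); im=s["color"][:,:,::-1]
a=im[b[0]:b[1],b[2]:b[3]]
cv2.imwrite(f"pics/{n}3.png",cv2.resize(a,None,fx=5,fy=5,interpolation=cv2.INTER_CUBIC))
s,o=pickle.load(open("w10.pkl","rb")); im=s["color"][:,:,::-1].copy()
a=o["ee_rot"][2]; ex=np.array([-np.cos(a),-np.sin(a),0]); ey=np.array([np.sin(a),-np.cos(a),0]); ez=np.array([0,0,1.])
def tube(c,ex,ey,h0,h1):
    th=np.linspace(0,2*np.pi,40); return [c+ey*h+.014*(np.cos(t)*ex+np.sin(t)*ez) for h in (h0,h1) for t in th]
D=o["tool_pos"]+.08*ex+ez*(.014-.0238); print(D)
g=np.radians(-1.4); gx=np.array([-np.cos(g),-np.sin(g),0]); gy=np.array([np.sin(g),-np.cos(g),0]); G=np.array([.542,.146,.06])
f=6; crop=cv2.resize(im[170:275,70:200],None,fx=f,fy=f,interpolation=cv2.INTER_CUBIC)
raw=crop.copy()
for P,col in ((tube(D,ex,ey,-.015,.015),(255,0,0)),(tube(G,gx,gy,-.02,-.036),(0,255,0))):
    for u,v in proj(s,P,o): cv2.circle(crop,(int((u-70+.5)*f),int((v-170+.5)*f)),1,col,-1)
cv2.imwrite("pics/w10c.png",crop[:600])
E
```

```text
16.8 [0.6221 0.1441 0.0699] [-3.1415e+00 -6.0000e-04 -2.3500e-02] 0.03171054703252182 [-0.44  0.28 -2.76] [ 0.139  0.341  1.34  -0.     1.46   0.162]
[0.54215546 0.14594998 0.06008182]
```

View pics/w10c.png

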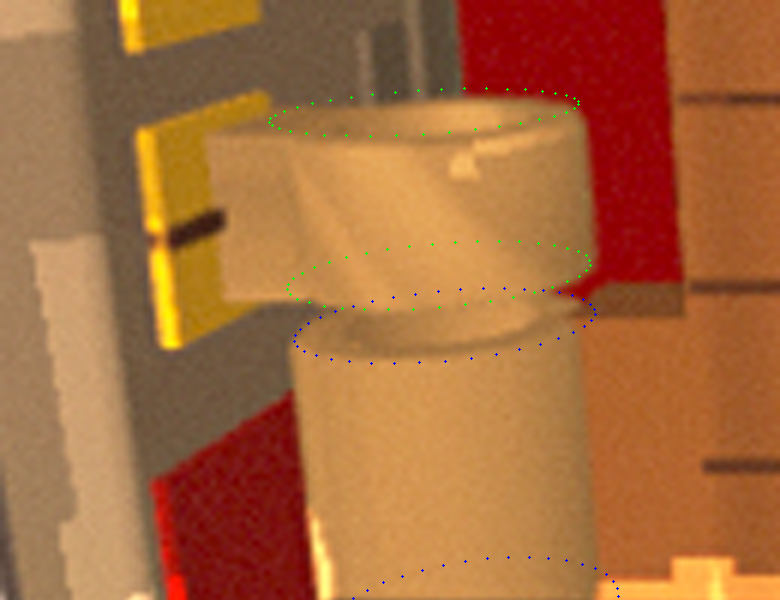

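View pics/scene3.png

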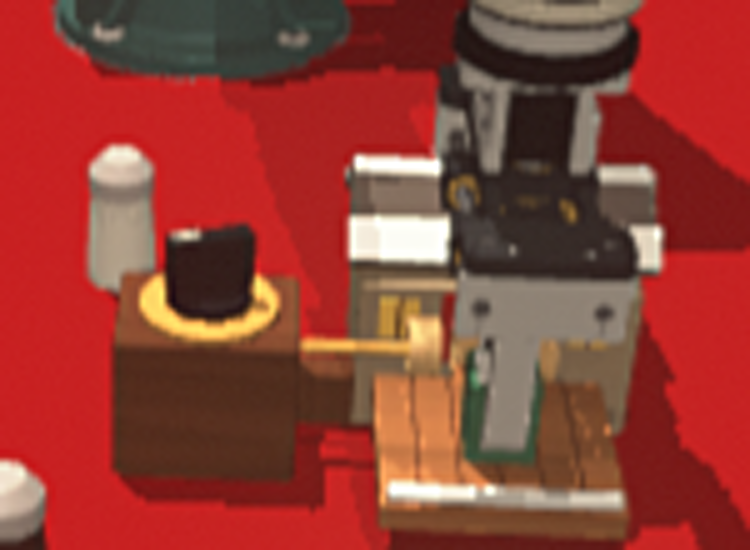

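Deck knuckle is between the fixed ones with no contact force. The right edges of the two tubes in the wrist view (583–597 for the fixed one, 580–597 for the deck's) aren't quite collinear, so I'll measure that offset before handing in.

```bash
python3 - <<'E'
from h import *
s,o=pickle.load(open("w10.pkl","rb")); im=s["color"][:,:,::-1].copy()
c=im[180:272,108:178]; c=cv2.normalize(c,None,0,255,cv2.NORM_MINMAX)
lab=cv2.cvtColor(c,cv2.COLOR_BGR2LAB); lab[...,0]=cv2.createCLAHE(3,(2,2)).apply(lab[...,0]); c=cv2.cvtColor(lab,cv2.COLOR_LAB2BGR)
f=6.5; c=cv2.resize(c,None,fx=f,fy=f,interpolation=cv2.INTER_CUBIC)
for k in range(0,92,10): cv2.putText(c,str(180+k),(0,int((k+.5)*f)+4),0,.35,(255,255,255),1)
for k in range(2,70,10): cv2.putText(c,str(108+k),(int((k+.5)*f)-8,10),0,.35,(255,255,255),1); cv2.line(c,(int((k+.5)*f),12),(int((k+.5)*f),597),(255,255,255),1)
cv2.imwrite("pics/w10d.png",c)
E
```

```text
(no output)
```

View pics/w10d.png

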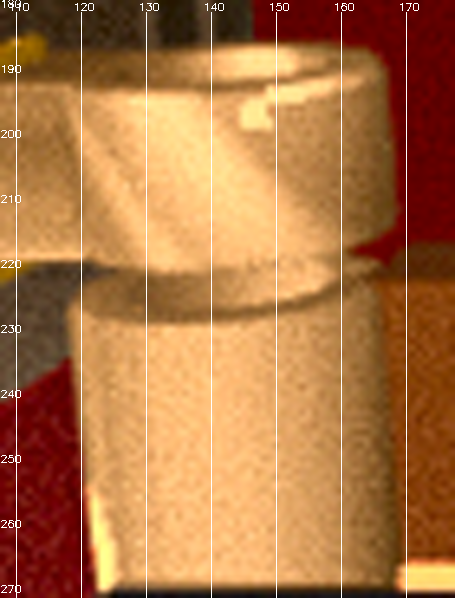

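```bash
python3 - <<'E'
from h import *
s,o=pickle.load(open("w10.pkl","rb"))
g=np.radians(-1.4); A=np.array([.54216,.14595,.0601]); ax=np.array([np.sin(g),-np.cos(g),0]); ux=np.array([np.cos(g),np.sin(g),0])
def sd(u,v):
    c,d=ray(s,[(u,v)],o); d=d[0]; rel=c-A
    p=np.array([rel@ux,rel[2]]); q=np.array([d@ux,d[2]]); q/=np.linalg.norm(q); n=np.array([-q[1],q[0]]) # normal ~ +x
    return (p@n)*1e3, n.round(2)
for nm,pts in (("fixed R",[(166.5,190),(168,200),(169,213)]),("deck R",[(167,232),(167.3,245),(168.5,265)]),("deck L",[(118.5,232),(119.7,245),(121.5,262)])):
    for p in pts: print(nm,p,sd(*p))
E
```

```text
fixed R (166.5, 190) (np.float64(14.065732249152813), array([ 0.95, -0.32]))
fixed R (168, 200) (np.float64(14.496482302755389), array([ 0.95, -0.32]))
fixed R (169, 213) (np.float64(14.510486294713221), array([ 0.95, -0.32]))
deck R (167, 232) (np.float64(12.505417772046366), array([ 0.94, -0.33]))
deck R (167.3, 245) (np.float64(12.060924807178544), array([ 0.94, -0.33]))
deck R (168.5, 265) (np.float64(11.769833809474235), array([ 0.94, -0.33]))
deck L (118.5, 232) (np.float64(-14.38754006311979), array([ 0.89, -0.45]))
deck L (119.7, 245) (np.float64(-14.556899070428717), array([ 0.89, -0.45]))
deck L (121.5, 262) (np.float64(-14.686488161763247), array([ 0.89, -0.45]))
```

```bash
python3 - <<'E'
from h import *
a,oa=pickle.load(open("w6.pkl","rb")); b,ob=pickle.load(open("w10.pkl","rb"))
ga=a["color"][...,1]; gb=b["color"][...,1]
cv2.imwrite("pics/cmp.png",cv2.resize(np.hstack([a["color"][200:275,105:180,::-1],b["color"][200:275,105:180,::-1]]),None,fx=5,fy=5,interpolation=cv2.INTER_CUBIC))
# kerb and board-edge lines in tool-camera pixels
for n,s in (("w6",a),("w10",b)):
    hsv=cv2.cvtColor(s["color"],cv2.COLOR_RGB2HSV).astype(int); w=(hsv[...,1]<70)&(hsv[...,2]>130)
    uv=np.array([(345+np.flatnonzero(w[r,345:375]).mean(),r) for r in range(165,255) if w[r,345:375].sum()>3])
    f=np.polyfit(uv[:,1],uv[:,0],1); print(n,"kerb u@170,250",np.polyval(f,[170,250]).round(2))
    br=(hsv[...,0]>6)&(hsv[...,0]<30)&(hsv[...,2]>60)
    tp=np.array([(u,140+np.flatnonzero(br[140:170,u])[0]) for u in range(190,340)]); f=np.polyfit(tp[:,0],tp[:,1],1); print(n,"board top edge v@190,340",np.polyval(f,[190,340]).round(2))
    G=s["color"][...,1].astype(float)
for n,s,o,zz in (("w6",a,oa,.02),("w10",b,ob,.066)):
    hsv=cv2.cvtColor(s["color"],cv2.COLOR_RGB2HSV).astype(int); w=(hsv[...,1]<70)&(hsv[...,2]>130)
    uv=[(345+np.flatnonzero(w[r,345:375]).mean(),r) for r in range(165,255) if w[r,345:375].sum()>3]
    P=plane(s,uv,zz,o); f=np.polyfit(P[:,1],P[:,0],1); print(n,"kerb dx/dy deg",np.degrees(f[0]).round(2),"tool yaw",np.degrees(o["ee_rot"][2]).round(2),"kerb x - tcp x",(P[:,0].mean()-o["tool_pos"][0]).round(4))
E
```

```text
w6 kerb u@170,250 [360.34 355.89]
w6 board top edge v@190,340 [152.56 151.99]
w10 kerb u@170,250 [360.4  355.75]
w10 board top edge v@190,340 [152.46 151.94]
w6 kerb dx/dy deg -1.83 tool yaw 1.86 kerb x - tcp x 0.0428
w10 kerb dx/dy deg 1.53 tool yaw -1.35 kerb x - tcp x 0.0441
```

View pics/cmp.png

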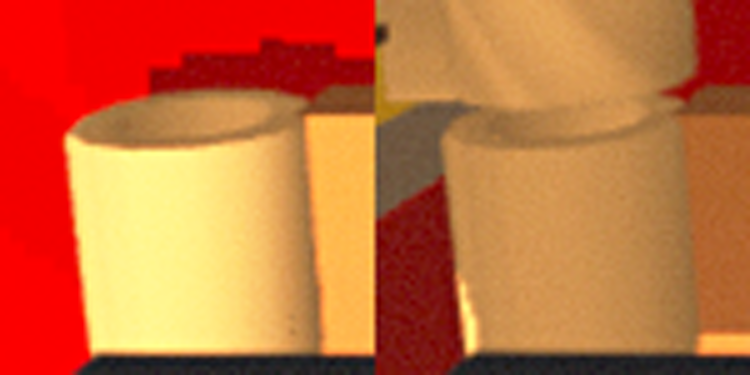

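There's no slip: the kerb and board edges sit at the same wrist pixels (within 0.2 px) as when the deck lay on the table, so it's level. The deck's lower-right tube edge is hidden by its neck, which explains part of the offset. About 1 mm in x remains, so I'll nudge by that and settle.

Call:
send_rows --rows '[1, 0, 0, 0, 0, 0, 0, 0, 0, 0, 0, 0, 0, 0, 0, 0, 0, 0, 0, 0, 0, 0, 0, 0, 0, 0, 0, 0, 0, 0, 0, 0, 0, 0, 0, 0, 0, 0, 0, 0, 0, 0, 0, 0, 0, 0, 0, 0, 0, 0, 0, 0, 0, 0, 0, 0]'

```text
time: 17.9
tool_pos: [0.623, 0.144, 0.0696]
ee_rot: [3.142, -0.0, -0.023]
wrist_force: [0.4, 0.1, -3.4]
width: 0.0319
```

```bash
python3 w.py w11;  python3 - <<'E'
from bench import *
from h import *
s=snapshot("scene"); cv2.imwrite("pics/scene4.png",s["color"][:,:,::-1])
s,o=pickle.load(open("w11.pkl","rb")); cv2.imwrite("pics/w11c.png",cv2.resize(s["color"][175:275,90:190,::-1],None,fx=5,fy=5,interpolation=cv2.INTER_CUBIC))
E
```

```text
17.9 [0.623  0.144  0.0696] [ 3.1416e+00 -1.0000e-04 -2.3400e-02] 0.03186702115767289 [ 0.44  0.11 -3.39] [ 0.139  0.343  1.338 -0.     1.46   0.162]
```

View pics/w11c.png

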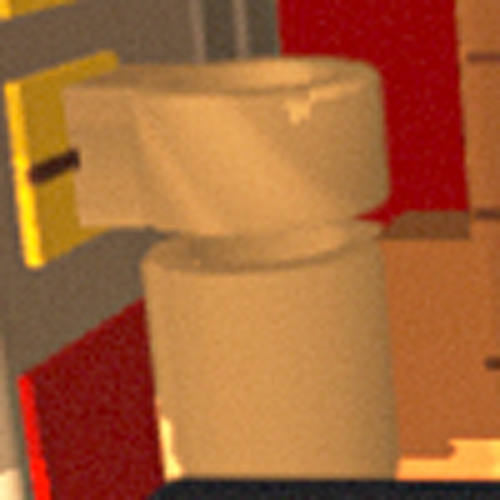

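View pics/scene4.png

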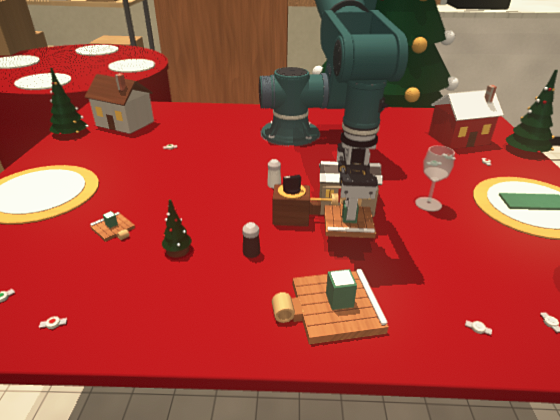

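The tubes are now lined up, (145–385) above (145–390) in the crop. Salt, pepper, tree and glass are where they were, at (274,172), (251,238), (176,230) and (433,180). The knob is still turned and the force is only the deck's weight, so I'm handing in.

```bash
python3 -c "
from bench import *
print(close_job())"
```

```text
the job is handed in; nothing more can be done
None
```

I turned the knob clockwise by 1.2 rad to its far stop. It stayed there when let go, and pictures show the pin drawn out of the gap. I then gripped the middle-sized deck by its planter, lowered its knuckle between the cottage's two knuckles from above, and handed in at about 18 s, still holding it.

**Last checks:**
- **Alignment:** by my estimate the deck knuckle is within about 1 mm of the hinge axis in height and along the hinge. There are about 5 mm free on each side, and its angle is within about 0.2° of the hinge's.
- **Level and grip:** the deck had not slipped or tilted since it was gripped on the table. The wrist force was about 3.4 N, roughly the deck's weight, so it is not leaning on the cottage.
- **Other objects:** the salt, pepper, tree and glass look unmoved in the last picture.

**Disagreement:** camera and arm readings differed by about 1 mm in x, so I nudged the deck 1 mm away from the cottage. About 1 mm of uncertainty remains there. The handing-in call gave no verdict.

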